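Mount the needle arm in the manipulator and clamp it a quarter turn past touch

ROBOT

A 6-joint arm with a two-finger parallel gripper is mounted at the origin on the work surface. World frame = base frame: x ahead of the robot, y to its left, z up, the work surface at z = 0. Lengths are in m, angles in rad, forces in N, time in s.
With the tool pointing down it reaches from about 0.375 to 0.9 m from the base axis. Payload 3.1 kg.
Tool frame: the origin (TCP) lies midway between the tips of the shut fingers; the grasp point (between the pads) lies 19 mm behind it; z points along the fingers, y is the line along which they close (so a half turn about z gives the same grasp; the last joint's range is limited). The gripper opens to 85 mm and grips with 20 to 120 N. Pads are 22 mm wide; open, the fingers measure 114 mm over their backs; the gripper's body (76 mm by 85 mm) begins 54 mm behind the grasp point. The pads swing forward as they close: fully open they stand 13 mm farther back than shut.
Start: joints at [-0.178, 0.527, 1.433, -0, 1.181, -0.178], TCP at [0.625, 0, 0.231] pointing down, gripper open.
Joint ranges: [-3.08, 3.08], [-0.75, 2.2], [0.22, 2.44], [-1.43, 4.57], [0, 2.65], [-2.85, 2.85]. Speed limits (rad/s): [2.79, 2.79, 3.14, 3.14, 3.14, 3.14].

INTERFACE

Orientations are given as a unit quaternion [x, y, z, w].
In Python, from station import manip gives the robot as it stands.
- The arm moves only by the tool step_arm, never from a script. Its argument "targets" is text: rows parted by semicolons, each of 4 numbers parted by spaces: the shift along the tool's x, y, z in mm, then the turn about the tool's z in degrees. A call has 1 to 12 rows; each row is the pose to reach, as a shift and turn from the pose commanded when the call began, along the tool's axes at that moment; what a row does not reach only later rows make up. A row lasts 1/10 s, in which the tool goes at most 50 mm and 8.59 degrees, less where a joint would pass 70% of its speed; a pose out of reach is approached as far as the arm can. A call with a gripper value outside its range is refused whole. "gripper" is the closure, from 0 (fully open) to 1 (shut), set as the call begins (left out, the last holds). The fingers move at their own pace and stop on an object; "squeeze" is the grip in N (left out, the last holds). Time passes only in rows, so rows that repeat a pose let the fingers close. It gives the time, the measured TCP pose, the force, the opening and the grip force at its end, in the units of the state.
- manip.sense(): the state, without advancing time (a new reading comes with each control period).
- manip.snapshot(name): name is "scene" or "side" or "wrist"; returns the picture (400x640x3 uint8, red, green, blue); there is no depth.
- manip.get_calibration(name): a dict with "fov_y" (degrees; the focal length in pixels is half the picture's height over the tangent of half this angle, whatever the lens; pixels are square), "cx", "cy" (the principal point, pixels), "k1" (the pictures are not rectified: a ray, as slopes to the right and down, at radius r is drawn at 1 + k1 r^2 times it, then the intrinsics apply), "extrinsics" (4x4, takes a point from camera to world coordinates); the wrist camera has in their place "tool_from_camera" (4x4, takes a point from camera to tool coordinates, whose origin is the TCP and whose axes are the flange's). Camera axes: x right, y down, z forward; pixel columns grow to the right and rows downward; lengths in m; the calibration is good to about 2 mm. A picture is of the moment at which its call begins: read the wrist's pose just before it. get_calibration takes no time and is no camera call.
- manip.sign_off(): hands the job in; it is judged then, once.
Trained networks look in the newest picture that a camera, given by its name, has taken for a name from the list of things; names that differ only in an ending like _2 or _b are one class to them, and where a whole thing is asked for, a point or a joint stands for the part that bears it (a point fixed in the world has none). Each returns a list of dicts, best first, with "p" (0 to 1); they miss things now and then, are a little off and sometimes report something else, mostly with a low value. They report only what shows in the picture. A call takes as long as a camera call. They do not tell look-alikes from the thing itself.
- manip.recognise(camera, query): "position" ([column, row] in pixels, amid what is visible of it).
- manip.masks_of(camera, query): "pixels" (400x640 bool, what is visible of it) and "position" ([column, row] in pixels, amid what is visible of it).
- manip.mark_of(camera, query): "position" ([column, row] in pixels: a listed point, or the origin of a listed thing).
The state is a dict: "t": time; "q": joint angles; "qd": joint speeds; "tau": joint torques, N m; "tcp_pos": TCP position; "tool_rot": TCP orientation; "force": force on the tool from outside, world axes, zero at the start; "ft_torque": the same for the moment, N m; "finger_gap": opening from 0.0 (shut) to 1.0 (fully open); "gripper_force": force on a finger pad.
Only numpy, scipy, OpenCV 4.12 (cv2) and the standard library are available. Lean on these libraries where they do the work, as an engineer would, in place of code of your own. Each camera call takes 0.05 s, during which the arm holds its last target. There are 200 camera calls.

TASK

Take the needle-holder arm from its rest and slide its tail into the manipulator's bar holder, past the spring plunger, fully home against the end stop. Then turn the clamp screw clockwise by its T-bar until you feel its pad touch the bar, add one quarter turn and no more, and let go. Leave the other things on the bench where they are.

Things in the scene. Friction and masses are not known exactly. Their poses are not given: they have to be found in the camera images.
- needle_arm: Loose needle-holder arm, 0.28 kg: a 12 x 12 mm square steel bar, black head (22 x 26 x 24 mm) with a slanting needle tube at one end. Origin: on the bar's axis at the place to grip (across its 12 mm), 26 mm before the head, 134 mm from the tail, whose last 8 mm taper. y runs along the bar to the head, z up. Centre of mass 40 mm from the origin towards the tail.
- rest: Fixed low black rest in which the arm lies level at the start, bar axis 40 mm above the bench, in the notches of two uprights 42 mm high, 44 mm wide, 8 mm thick at y = -28 and -100 mm on a 6 mm foot. Origin: on the bench under the arm's origin (within 6 mm). y along the bar. The place to grip stands free.
- stand: Fixed micromanipulator: base plate 110 x 120 mm, stacked stages, on top an aluminium bar channel open at the top, bridged by the clamp yoke. Origin: on the bench under the screw's axis and mid-channel. The channel runs along y from its mouth at y = +78 mm to the end stop at y = -30 mm; floor 72 mm above the bench, 14 mm wide, walls 14 mm high, flared by 3 mm a side at top and mouth.
- home_point (a point): Where the arm's origin lies when its tail is against the end stop: y = +104 mm, 78 mm above the bench, x = -1 mm (see the plunger) in the stand's frame. x, y, z as the stand. Bar and channel y axes then point the same way. Let go there, the arm stays in the channel by itself.
- plunger_nose (a point): Round nose of a spring plunger in the channel's +x wall at y = +22 mm, sticking 3 mm into the channel. The bar's tapered tail rides over it against about 5 N; it then presses the bar against the -x wall, 1 mm off the middle.
- under_yoke (a point): Point on the screw's axis under the fixed aluminium clamp yoke, which bridges the channel from y = -12 to +12 mm (stand's axes), 50 mm wide: underside 20 mm above the channel floor, top 104 mm above the bench (either way 1 mm). From y = +12 mm to the mouth the channel is open above: the tail can be laid in there from above, then slid to -y under the yoke.
- clamp_screw: The clamp's upright screw with its T-bar: a round steel cross-bar 8 mm thick, 108 mm long, through a head 18 mm across, 20 mm high. Origin: on the axis at the T-bar's height, some 13 cm above the bench; x along the T-bar. Clockwise from above brings its flat pad down on the bar: the whole screw sinks 6 mm a turn. An end can be pushed round in strokes; it stays where left.
- pad_feel (a point): Point on the screw's axis level with the bar's axis. The pad starts 1 mm or more clear of the bar and touches after 0.17 to 0.7 turn, each time elsewhere, unseen: feel it. Turning free, the screw drags with 0.12 N m (a point 40 mm out pushed slowly: 3 to 5 N). From the touch on that climbs steadily: about 9 N after 0.17 turn, 11 N at the quarter turn.
- flask: Bystander, loose: a flat clear culture flask with a screw cap, lying, 78 x 165 x 36 mm. Origin at the centre of its underside.
- dishes: Bystander, loose: two clear culture dishes stacked, 60 mm across, 29 mm high. Origin at the centre of its underside.
- forceps: Bystander, loose: steel forceps lying flat, 125 mm long, 6 mm high. Origin at the centre of its underside.
- bottle: Bystander, loose: a brown glass bottle, 66 mm across, 150 mm high. Origin at the centre of its underside.
- tip_box: Bystander, loose: a closed box of pipette tips, 118 x 81 x 62 mm. Origin at the centre of its underside.
- hex_key: Bystander, loose: a small dark hex key lying flat, 90 mm long. Origin at the centre of its underside.
- spare_screw: Bystander, loose: a spare knurled clamp screw standing on its black head, 63 mm high. Origin at the centre of its underside.
There are look-alikes about, which are no part of the job. What is shaped like the needle_arm but red is not meant.

How it is judged:
By the outcome, as a careful person would: the job done as asked, in the order asked, and still so for the second after the job is handed in, with the robot touching nothing.
It also fails if it takes over 72 s, if anything falls off the work surface, if the arm or the gripper's body presses on something with over 40 N, if the wrist force passes 120 N, or if a joint passes its speed limit or range.

## Working session

There is one attempt and no reset: what is moved stays moved. The work goes in short steps, Python scripts to look and compute and a tool call to move; the robot and the scene stay as the last step left them, time stands still between calls to the robot, and variables do not carry over. Pictures are saved under pics/ and viewed, at most 10 in all, crops included, and the job is handed in when it is done.

Besides the shell and the picture viewer there is one more tool, called after "Emit:" by a JSON object that holds its "name" and its "arguments", one argument or row to a line. step_arm: Moves the arm, as the interface text tells. Its arguments: {"type":"object","properties":{"targets":{"type":"string"},"gripper":{"type":"number"},"squeeze":{"type":"number"}},"required":["targets"]}

```bash
ls; mkdir -p pics
cat > h.py <<'E'
from station import manip
import numpy as np, cv2
from scipy.spatial.transform import Rotation as R
def cam(n):
    c=manip.get_calibration(n)
    if n=="wrist":
        s=manip.sense(); T=np.eye(4); T[:3,:3]=R.from_quat(s["tool_rot"]).as_matrix(); T[:3,3]=s["tcp_pos"]
        E=T@np.array(c["tool_from_camera"])
    else: E=np.array(c["extrinsics"])
    f=200/np.tan(np.radians(c["fov_y"])/2)
    return dict(E=E,f=f,cx=c["cx"],cy=c["cy"],k1=c["k1"])
def ray(C,p):
    d=np.array([(p[0]-C["cx"])/C["f"],(p[1]-C["cy"])/C["f"]]); u=d.copy()
    for _ in range(20): u=d/(1+C["k1"]*(u@u))
    v=C["E"][:3,:3]@np.array([u[0],u[1],1]); return C["E"][:3,3],v/np.linalg.norm(v)
def atz(C,p,z):
    o,v=ray(C,p); return o+v*(z-o[2])/v[2]
def proj(C,P):
    q=np.linalg.inv(C["E"])@np.append(P,1); u=q[:2]/q[2]; u=u*(1+C["k1"]*(u@u)); return u*C["f"]+[C["cx"],C["cy"]]
def tri(rs):
    A=np.zeros((3,3));b=np.zeros(3)
    for o,v in rs:
        M=np.eye(3)-np.outer(v,v);A+=M;b+=M@o
    X=np.linalg.solve(A,b); return X,[np.linalg.norm(np.cross(X-o,v))*1e3 for o,v in rs]
E
cat > a.py <<'E'
from h import *
C={}
for n in ["scene","side","wrist"]:
    C[n]=cam(n); im=manip.snapshot(n); cv2.imwrite(f"pics/{n}0.png",im[:,:,::-1]); print(n,C[n]["E"][:3,3].round(3),C[n]["E"][:3,2].round(2))
a=[cv2.imread(f"pics/{n}0.png") for n in ["scene","side"]]
for q in ["needle_arm","rest","stand","clamp_screw","home_point","plunger_nose","under_yoke","pad_feel"]:
    D={n:manip.mark_of(n,q) for n in C}
    print(q,{n:[(np.round(d["position"]).astype(int).tolist(),round(d["p"],2)) for d in D[n][:3]] for n in D})
    if D["scene"] and D["side"]:
        for i in D["scene"][:2]:
            for j in D["side"][:2]:
                X,e=tri([ray(C["scene"],i["position"]),ray(C["side"],j["position"])]); print("   ",X.round(4),np.round(e,1))
E
python3 a.py
```

```text
pics
scene [0.953 0.753 0.867] [-0.36 -0.66 -0.66]
side [ 0.33  -1.027  0.682] [ 0.16  0.86 -0.49]
wrist [0.624 0.075 0.373] [-0.   -0.29 -0.96]
needle_arm {'scene': [([475, 288], 0.97), ([383, 282], 0.65)], 'side': [([235, 167], 0.59), ([297, 169], 0.46)], 'wrist': []}
    [0.3022 0.3771 0.0121] [5.4 5.4]
    [0.4363 0.3797 0.0474] [96.5 96.5]
    [0.3906 0.2498 0.0264] [91. 91.]
    [0.5025 0.2648 0.0428] [1.2 1.2]
rest {'scene': [([380, 294], 0.95)], 'side': [([298, 178], 0.91)], 'wrist': [([148, 372], 0.45)]}
    [0.5076 0.2706 0.0066] [2.2 2.2]
stand {'scene': [([271, 208], 0.74), ([267, 276], 0.45)], 'side': [([362, 258], 0.62)], 'wrist': [([306, 283], 0.56)]}
    [ 0.6068 -0.1644 -0.0016] [0.8 0.8]
    [ 0.6766 -0.0156 -0.1245] [21.9 21.9]
clamp_screw {'scene': [([270, 174], 0.54)], 'side': [([363, 216], 0.55)], 'wrist': [([306, 280], 0.68), ([296, 348], 0.5)]}
    [ 0.6    -0.167   0.1241] [0.2 0.2]
home_point {'scene': [([286, 207], 0.85)], 'side': [([347, 211], 0.77)], 'wrist': [([295, 241], 0.85), ([301, 324], 0.6)]}
    [ 0.5939 -0.0667  0.0738] [6.3 6.3]
plunger_nose {'scene': [([270, 190], 0.97), ([399, 248], 0.68)], 'side': [([362, 226], 0.57)], 'wrist': [([305, 301], 0.69)]}
    [ 0.6087 -0.1502  0.0818] [2.9 2.9]
    [ 0.5308  0.1169 -0.0081] [159.9 159.9]
under_yoke {'scene': [([267, 187], 0.66), ([273, 186], 0.4)], 'side': [([363, 227], 0.75)], 'wrist': [([301, 326], 0.84)]}
    [ 0.6099 -0.1607  0.0849] [4.3 4.3]
    [ 0.601  -0.1587  0.0859] [4.8 4.8]
pad_feel {'scene': [([271, 187], 0.84), ([399, 246], 0.66)], 'side': [([364, 231], 0.56)], 'wrist': [([302, 315], 0.89)]}
    [ 0.6044 -0.1655  0.0783] [3.1 3.1]
    [ 0.5277  0.1044 -0.0141] [167.4 167.4]
```

View pics/scene0.png

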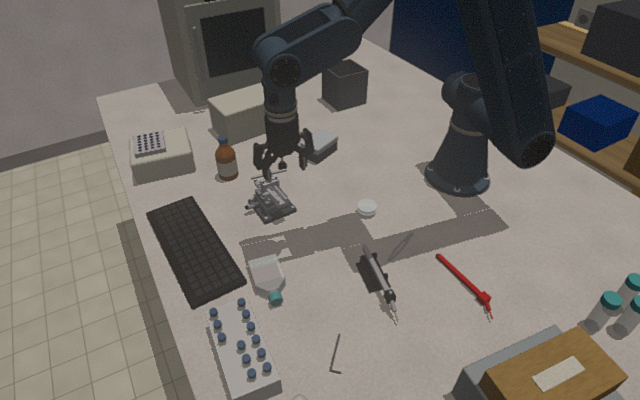

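View pics/side0.png

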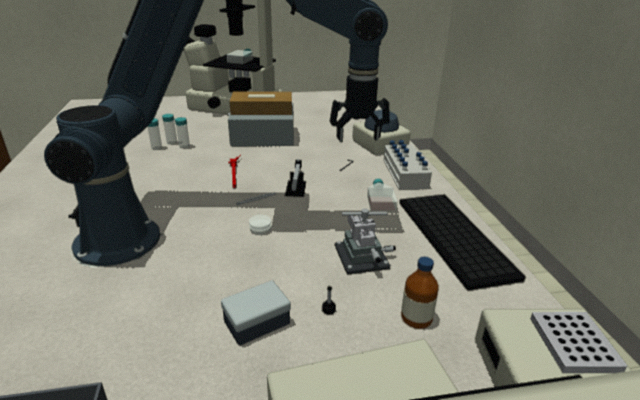

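View pics/wrist0.png

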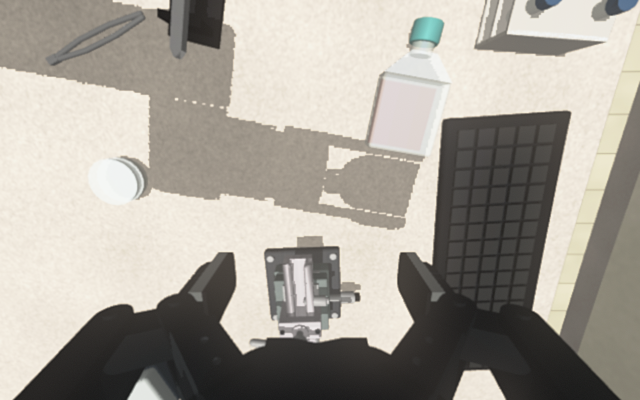

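The scene shows the arm in its black rest at scene (380,280), the red look-alike at (470,285), and the stand at (270,200). In the wrist view the arm is at (180,20), head up and therefore towards +y, and the stand is at (300,290).

```bash
cat > m.py <<'E'
from h import *
import sys
def delta(P,yaw=None):
    s=manip.sense(); Rm=R.from_quat(s["tool_rot"]).as_matrix()
    return (Rm.T@(np.array(P)-s["tcp_pos"])*1e3).round(1)
if __name__=="__main__":
    s=manip.sense(); print(s["t"],np.round(s["tcp_pos"],4),R.from_quat(s["tool_rot"]).as_matrix().round(3).tolist(),s["force"])
    print(delta([float(a) for a in sys.argv[1:4]]))
E
python3 m.py 0.505 0.2 0.20
```

```text
1.35 [0.625  0.     0.2313] [[-0.0, 1.0, -0.0], [1.0, 0.0, 0.0], [0.0, -0.0, -1.0]] [-0.06023703 -0.38331169 -0.4097179 ]
[ 200.  -120.    31.3]
```

Emit:
{"name": "step_arm", "arguments": {
  "targets": "40 -24 6 0;80 -48 12 0;120 -72 18 0;160 -96 24 0;200 -120 31 0;200 -120 31 0;200 -120 31 0"
}}

```text
t: 2.05
tcp_pos: [0.5046, 0.2009, 0.2004]
tool_rot: [0.706, 0.708, 0.0, 0.0]
force: [1.0, -0.4, 0.8]
finger_gap: 1.0
gripper_force: 0.0
```

```bash
cat > b.py <<'E'
from h import *
s=manip.sense(); print(s["t"],np.round(s["tcp_pos"],4))
C=cam("wrist"); im=manip.snapshot("wrist"); cv2.imwrite("pics/w1.png",im[:,:,::-1])
for q,z in [("needle_arm",.04),("rest",0.)]:
    for d in manip.mark_of("wrist",q)[:3]: print(q,np.round(d["position"]),round(d["p"],2),atz(C,d["position"],z).round(4))
for d in manip.masks_of("wrist","needle_arm")[:2]:
    m=d["pixels"]; ys,xs=np.nonzero(m); print(round(d["p"],2),len(xs),xs.min(),xs.max(),ys.min(),ys.max())
    P=np.array([atz(C,(x,y),.046)[:2] for x,y in zip(xs[::5],ys[::5])]); c=P.mean(0); w,v=np.linalg.eigh(np.cov((P-c).T)); print(c.round(4),v[:,1].round(3),np.degrees(np.arctan2(v[0,1],v[1,1])))
    im[m]=im[m]//2+np.array([0,120,0],np.uint8)
cv2.imwrite("pics/w1m.png",im[:,:,::-1])
E
python3 b.py
```

```text
2.05 [0.5046 0.2009 0.2004]
needle_arm [316. 127.] 0.81 [0.504  0.2667 0.04  ]
needle_arm [119.  18.] 0.79 [0.3187 0.3643 0.04  ]
rest [315. 121.] 0.79 [0.5023 0.2725 0.    ]
0.89 2454 289 337 36 240
[0.5007 0.2576] [0.217 0.976] 12.525972199793799
0.75 2760 105 151 0 151
[0.3221 0.3155] [-0.016  1.   ] -0.9449143764368001
```

View pics/w1m.png

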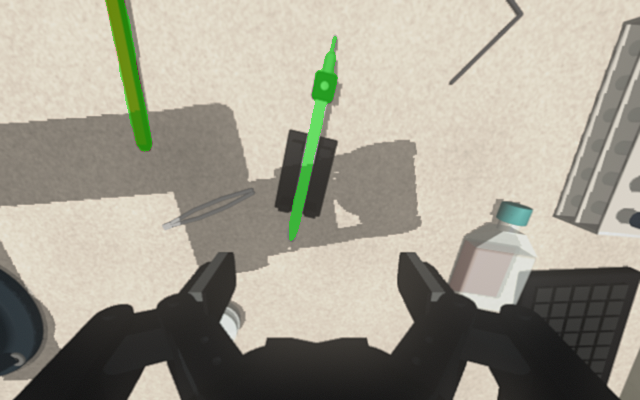

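The green mask fits the wanted arm: tail at (292,239), head at (324,86). The red arm is a separate one at the upper left.

```bash
cat > c.py <<'E'
from h import *
C=cam("wrist"); manip.snapshot("wrist")
d=manip.masks_of("wrist","needle_arm")[0]; m=d["pixels"]; L=[]
for r in range(112,232):
    x=np.nonzero(m[r])[0]
    if len(x): L.append([(x.min()+x.max())/2,r,len(x)])
L=np.array(L); print(L[::12].tolist())
P=np.array([atz(C,(a,b),.044)[:2] for a,b,_ in L])
vx,vy,x0,y0=cv2.fitLine(P.astype(np.float32),cv2.DIST_HUBER,0,.001,.001).ravel(); s=np.sign(vy); u=np.array([vx,vy])*s
ys,xs=np.nonzero(m); t=atz(C,(xs[ys==ys.max()].mean(),ys.max()),.04)[:2]
print("yaw",np.degrees(np.arctan2(u[0],u[1])),"tail",t.round(4)); c=np.array([x0,y0])
tp=c+u*((t-c)@u); g=tp+.134*u; print("grip from tail",g.round(4),"line at y=.266:",(c+u*(.2665-y0)/u[1]).round(4))
w=[ (m[r].sum(),r) for r in range(36,130,3)]; print(w)
E
python3 c.py
```

```text
[[315.5, 112.0, 12.0], [312.5, 124.0, 14.0], [310.0, 136.0, 13.0], [308.5, 148.0, 12.0], [305.0, 160.0, 11.0], [302.5, 172.0, 12.0], [300.5, 184.0, 12.0], [298.5, 196.0, 12.0], [295.0, 208.0, 11.0], [293.0, 220.0, 11.0]]
yaw 12.36945 tail [0.4741 0.1347]
grip from tail [0.5022 0.2657] line at y=.266: [0.5023 0.2665]
[(np.int64(6), 36), (np.int64(6), 39), (np.int64(5), 42), (np.int64(4), 45), (np.int64(5), 48), (np.int64(8), 51), (np.int64(10), 54), (np.int64(11), 57), (np.int64(12), 60), (np.int64(12), 63), (np.int64(12), 66), (np.int64(17), 69), (np.int64(21), 72), (np.int64(23), 75), (np.int64(23), 78), (np.int64(23), 81), (np.int64(24), 84), (np.int64(23), 87), (np.int64(24), 90), (np.int64(23), 93), (np.int64(21), 96), (np.int64(18), 99), (np.int64(13), 102), (np.int64(12), 105), (np.int64(12), 108), (np.int64(11), 111), (np.int64(12), 114), (np.int64(13), 117), (np.int64(14), 120), (np.int64(14), 123), (np.int64(13), 126), (np.int64(14), 129)]
```

Emit:
{"name": "step_arm", "arguments": {
  "targets": "20 -1 40 6;40 -2 80 12.4;60 -3 115 12.4;66 -3 130 12.4;66 -3 150 12.4;66 -3 168 12.4;66 -3 179 12.4;66 -3 179 12.4;66 -3 179 12.4"
}}

```text
t: 3.25
tcp_pos: [0.5028, 0.2657, 0.0219]
tool_rot: [0.78, 0.626, 0.0, 0.0]
force: [-0.5, 0.3, -0.4]
finger_gap: 0.999
gripper_force: 0.0
```

Emit:
{"name": "step_arm", "arguments": {
  "targets": "0 0 0 0;0 0 0 0;0 0 0 0;0 0 0 0;0 0 0 0;0 0 0 0;0 0 0 0;0 0 0 0;0 0 0 0;0 0 0 0",
  "gripper": 1,
  "squeeze": 60
}}

```text
t: 4.25
tcp_pos: [0.5021, 0.2661, 0.0216]
tool_rot: [0.779, 0.627, 0.0, 0.0]
force: [-1.5, 0.1, 4.6]
finger_gap: 0.129
gripper_force: 60.7
```

Emit:
{"name": "step_arm", "arguments": {
  "targets": "0 0 -15 0;0 0 -40 0;0 0 -80 0;-20 10 -120 0;-60 28 -140 -3;-100 46 -160 -6;-140 64 -180 -9;-180 82 -200 -12.4;-220 100 -220 -12.4;-260 118 -239 -12.4;-300 136 -239 -12.4;-300 136 -239 -12.4"
}}

```text
t: 5.45
tcp_pos: [0.5719, -0.062, 0.2612]
tool_rot: [0.709, 0.705, -0.0, 0.002]
force: [0.9, 1.2, -2.5]
finger_gap: 0.127
gripper_force: 59.8
```

```bash
python3 m.py 0.605 -0.235 0.26
```

```text
5.45 [ 0.5719 -0.062   0.2612] [[0.006, 1.0, 0.003], [1.0, -0.006, -0.003], [-0.003, 0.003, -1.0]] [ 0.94539037  1.23453675 -2.46575662]
[-172.8   34.2    1.9]
```

Emit:
{"name": "step_arm", "arguments": {
  "targets": "-40 8 0 0;-80 16 0 0;-120 24 0 0;-150 30 0 0;-173 34 0 0;-173 34 0 0;-173 34 0 0;-173 34 0 0"
}}

```text
t: 6.25
tcp_pos: [0.6036, -0.2274, 0.2598]
tool_rot: [0.707, 0.707, -0.0, -0.001]
force: [0.1, -0.4, -3.3]
finger_gap: 0.127
gripper_force: 59.8
```

```bash
cat > d.py <<'E'
from h import *
import sys
s=manip.sense(); print(s["t"],np.round(s["tcp_pos"],4),np.round(s["tool_rot"],3))
C=cam("wrist"); im=manip.snapshot("wrist"); cv2.imwrite(sys.argv[1],im[:,:,::-1])
for q,z in [("stand",0),("home_point",.078),("plunger_nose",.078),("under_yoke",.092),("pad_feel",.078),("clamp_screw",.128),("needle_arm",.078)]:
    for d in manip.mark_of("wrist",q)[:3]: print(q,np.round(d["position"]),round(d["p"],2),atz(C,d["position"],z).round(4))
E
python3 d.py pics/w2.png
```

```text
6.25 [ 0.6036 -0.2274  0.2598] [ 0.707  0.707 -0.    -0.001]
stand [320. 130.] 0.94 [ 0.6086 -0.1677  0.    ]
under_yoke [316. 129.] 0.59 [ 0.6023 -0.1639  0.092 ]
under_yoke [319. 130.] 0.5 [ 0.6055 -0.1646  0.092 ]
pad_feel [320. 128.] 0.7 [ 0.6073 -0.1633  0.078 ]
pad_feel [246. 238.] 0.5 [ 0.5129 -0.2984  0.078 ]
pad_feel [318. 109.] 0.29 [ 0.605  -0.1423  0.078 ]
clamp_screw [313. 132.] 0.62 [ 0.5998 -0.1656  0.128 ]
needle_arm [316. 268.] 0.95 [ 0.6022 -0.3408  0.078 ]
```

View pics/w2.png

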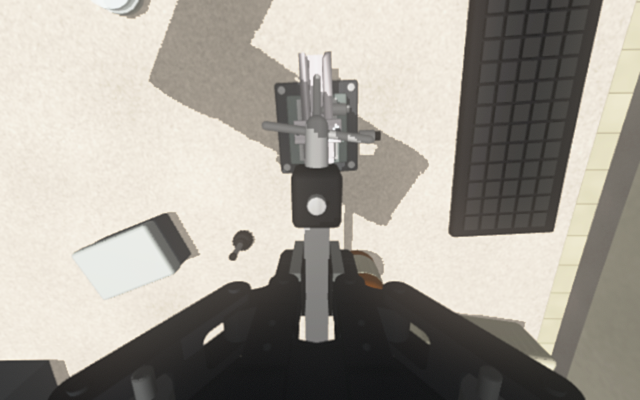

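The held arm's head (317,205) and tube cover part of the channel. I'll shift sideways to see the stand unobstructed.

Emit:
{"name": "step_arm", "arguments": {
  "targets": "-5 -30 0 0;-10 -60 0 0;-10 -70 0 0;-10 -70 0 0;-10 -70 0 0;-10 -70 0 0"
}}

```text
t: 7.25
tcp_pos: [0.5357, -0.2394, 0.2605]
tool_rot: [0.707, 0.707, 0.0, 0.001]
force: [0.0, -0.1, -3.1]
finger_gap: 0.13
gripper_force: 59.8
```

```bash
python3 d.py pics/w3.png; python3 -c "
import cv2
i=cv2.imread('pics/w3.png')[30:210,300:480];cv2.imwrite('pics/w3c.png',cv2.resize(i,(600,600),interpolation=cv2.INTER_CUBIC))"
```

```text
7.25 [ 0.5357 -0.2394  0.2605] [0.707 0.707 0.    0.001]
stand [368. 123.] 0.64 [ 0.6088 -0.1707  0.    ]
plunger_nose [382.  97.] 0.96 [ 0.6072 -0.1424  0.078 ]
under_yoke [380. 114.] 0.93 [ 0.6037 -0.161   0.092 ]
pad_feel [381. 120.] 0.73 [ 0.6081 -0.1671  0.078 ]
pad_feel [286. 226.] 0.38 [ 0.4982 -0.2946  0.078 ]
pad_feel [395. 263.] 0.22 [ 0.639  -0.3462  0.078 ]
clamp_screw [386. 119.] 0.81 [ 0.6021 -0.1658  0.128 ]
needle_arm [316. 269.] 0.94 [ 0.5358 -0.3557  0.078 ]
needle_arm [384. 119.] 0.24 [ 0.6112 -0.1654  0.078 ]
```

View pics/w3c.png

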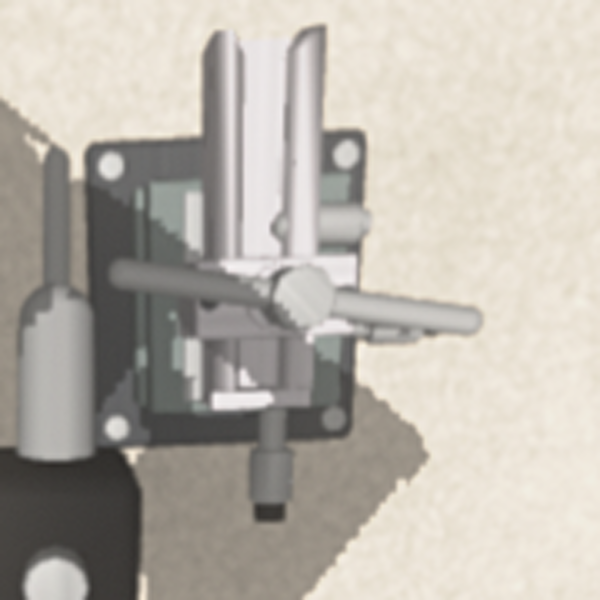

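```bash
cat > e.py <<'E'
from h import *
C=cam("wrist")
px=lambda p:(300+(p[0]+.5)/3.3333-.5,30+(p[1]+.5)/3.3333-.5)
W=lambda p,z: atz(C,px(p),z)
for z in (.006,.012):
    h=[W(p,z) for p in [(111,166),(346,153),(117,428),(333,418)]]
    print("holes c",np.mean(h,0).round(4),[np.round(np.linalg.norm(h[a]-h[b])*1e3,1) for a,b in ((0,1),(2,3),(0,2),(1,3))],
     "yaw", [round(float(np.degrees(np.arctan2((h[a]-h[b])[0],(h[a]-h[b])[1]))),1) for a,b in ((0,2),(1,3))],[round(float(np.degrees(np.arctan2(-(h[a]-h[b])[1],(h[a]-h[b])[0]))),1) for a,b in ((1,0),(3,2))])
for n,a,b,z in [("Lout",(204,50),(203,230),.086),("Rout",(326,30),(318,200),.086),("Lin",(240,60),(242,240),.086),("floorR",(292,60),(286,240),.072)]:
    A,B=W(a,z),W(b,z); u=A-B; print(n,A.round(4),B.round(4),"yaw",np.degrees(np.arctan2(u[0],u[1])).round(1))
for z in (.125,.13,.135):
    A,B=W((113,272),z),W((480,322),z); u=B-A; print("T",A.round(4),B.round(4),((A+B)/2).round(4),np.linalg.norm(u).round(4),"ang",np.degrees(np.arctan2(u[1],u[0])).round(1), "head",W((303,297),z+.01).round(4))
print("mouth",W((265,38),.072))
E
python3 e.py
```

```text
holes c [ 0.6044 -0.1649  0.006 ] [np.float64(92.3), np.float64(92.1), np.float64(103.0), np.float64(103.3)] yaw [-2.5, -2.4] [-2.8, -2.6]
holes c [ 0.6034 -0.1649  0.012 ] [np.float64(90.9), np.float64(90.8), np.float64(101.5), np.float64(101.7)] yaw [-2.5, -2.4] [-2.8, -2.6]
Lout [ 0.5794 -0.0932  0.086 ] [ 0.5817 -0.1443  0.086 ] yaw -2.5
Rout [ 0.616 -0.088  0.086] [ 0.6178 -0.1355  0.086 ] yaw -2.1
Lin [ 0.5905 -0.0959  0.086 ] [ 0.5944 -0.1474  0.086 ] yaw -4.2
floorR [ 0.6096 -0.0929  0.072 ] [ 0.6118 -0.1466  0.072 ] yaw -2.4
T [ 0.5507 -0.158   0.125 ] [ 0.6571 -0.1719  0.125 ] [ 0.6039 -0.165   0.125 ] 0.1073 ang -7.4 head [ 0.6029 -0.1649  0.135 ]
T [ 0.5504 -0.1581  0.13  ] [ 0.6549 -0.1718  0.13  ] [ 0.6026 -0.165   0.13  ] 0.1054 ang -7.4 head [ 0.6016 -0.1649  0.14  ]
T [ 0.5501 -0.1583  0.135 ] [ 0.6527 -0.1716  0.135 ] [ 0.6014 -0.1649  0.135 ] 0.1034 ang -7.4 head [ 0.6003 -0.1649  0.145 ]
mouth [ 0.60055065 -0.08675242  0.072     ]
```

Clear view: the channel mouth is at crop (265,38), the screw head at (303,297), and the T-bar ends at (113,272) and (480,322). Channel yaw is about -2.5°, with the stand origin at about (0.6025,-0.165).

Emit:
{"name": "step_arm", "arguments": {
  "targets": "40 10 0 0;80 20 0 0;120 30 0 0;160 40 0 -1;200 50 0 -2.5;230 57 0 -2.5;243 60 40 -2.5;243 60 80 -2.5;243 60 120 -2.5;243 60 130 -2.5;243 60 130 -2.5;243 60 130 -2.5"
}}

```text
t: 8.85
tcp_pos: [0.596, 0.0033, 0.1319]
tool_rot: [0.692, 0.722, 0.001, 0.001]
force: [1.2, 0.3, -2.2]
finger_gap: 0.122
gripper_force: 59.7
```

```bash
cat > f.py <<'E'
from h import *
s=manip.sense(); print(s["t"],np.round(s["tcp_pos"],4),np.round(R.from_quat(s["tool_rot"]).as_matrix()[:,0],4),s["force"])
T=np.eye(4);T[:3,:3]=R.from_quat(s["tool_rot"]).as_matrix();T[:3,3]=s["tcp_pos"]
a=[]
for n in ("scene","side"):
    C=cam(n); im=manip.snapshot(n)
    P=[(T@np.array([x,0,-.0186,1]))[:3] for x in (-.134,.0,.026)]
    p=[proj(C,q) for q in P]; print(n,np.round(p,1).tolist())
    print([ (np.round(d["position"],1).tolist(),round(d["p"],2)) for d in manip.mark_of(n,"needle_arm")[:2]])
    c=proj(C,[.6,-.06,.09]).astype(int); x0,y0=max(c[0]-50,0),c[1]-50
    k=cv2.resize(im[y0:y0+100,x0:x0+100,::-1],(400,400),interpolation=cv2.INTER_CUBIC); print(x0,y0); a.append(k)
cv2.imwrite("pics/ss1.png",np.hstack(a))
E
python3 f.py
```

```text
8.85 [0.596  0.0033 0.1319] [-4.330e-02  9.991e-01 -8.000e-04] [ 1.15306749  0.33245575 -2.18852795]
scene [[273.9, 173.4], [297.7, 200.0], [302.8, 205.7]]
[([472.9, 286.3], 0.71), ([295.4, 198.3], 0.67)]
236 154
side [[360.2, 198.0], [345.1, 173.2], [342.5, 169.0]]
[([344.3, 172.9], 0.64), ([234.9, 168.3], 0.54)]
301 154
```

View pics/ss1.png

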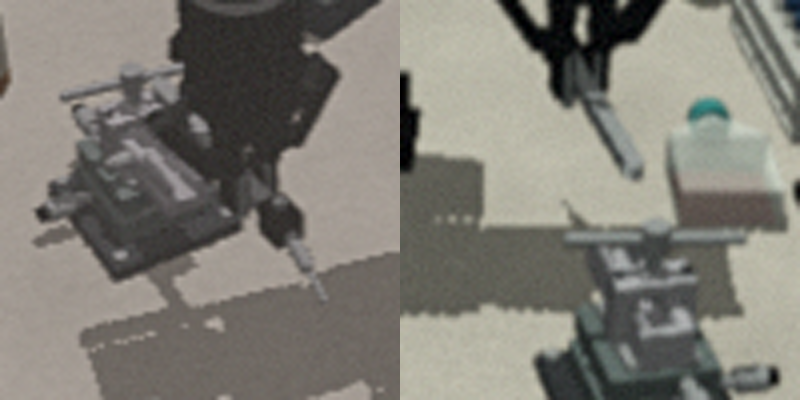

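The tail tip at side px (359,197) matches the prediction and the bar is level. Lowering into the channel.

Emit:
{"name": "step_arm", "arguments": {
  "targets": "0 -1 25 0;0 -1 45 0;0 -1 55 0;0 -1 60 0;0 -1 64 0;0 -1 67 0;0 -1 69 0;0 -1 69 0;0 -1 69 0"
}}

```text
t: 9.95
tcp_pos: [0.5948, 0.0035, 0.062]
tool_rot: [0.691, 0.723, 0.001, 0.001]
force: [3.8, 0.3, -1.3]
finger_gap: 0.127
gripper_force: 60.1
```

Emit:
{"name": "step_arm", "arguments": {
  "targets": "0 1 1 0;-1 1 1 0;-1 1 1 0;-1 1 1 0"
}}

```text
t: 10.35
tcp_pos: [0.5947, 0.0031, 0.0604]
tool_rot: [0.691, 0.722, 0.0, 0.0]
force: [4.3, 1.8, -1.8]
finger_gap: 0.128
gripper_force: 60.1
```

Emit:
{"name": "step_arm", "arguments": {
  "targets": "0 1.5 0 0;0 1.5 0 0;0 1.5 0 0"
}}

```text
t: 10.65
tcp_pos: [0.5953, 0.003, 0.0601]
tool_rot: [0.692, 0.722, -0.0, -0.001]
force: [2.8, 0.9, -1.2]
finger_gap: 0.128
gripper_force: 60.0
```

Run:
```python
from h import *
s=manip.sense(); print(np.round(s["tcp_pos"],4),np.round(R.from_quat(s["tool_rot"]).as_matrix()[:,0],4),np.round(s["force"],2),np.round(s["ft_torque"],3))
```

```text
[0.5953 0.003  0.0601] [-4.320e-02  9.991e-01  4.000e-04] [ 2.81  0.93 -1.17] [ 0.206 -0.383  0.216]
```

Emit:
{"name": "step_arm", "arguments": {
  "targets": "-3 1.5 0 0;-6 1.5 0 0;-10 1.5 0 0;-14 1.5 0 0;-18 1.5 0 0;-22 1.5 0 0;-25 1.5 0 0;-25 1.5 0 0"
}}

```text
t: 11.45
tcp_pos: [0.5977, -0.0221, 0.0601]
tool_rot: [0.692, 0.722, -0.0, -0.001]
force: [-1.5, 1.2, -2.7]
finger_gap: 0.128
gripper_force: 59.9
```

Emit:
{"name": "step_arm", "arguments": {
  "targets": "-5 -0.5 0 0;-10 -0.5 0 0;-15 -0.5 0 0;-20 -0.5 0 0;-25 -0.5 0 0;-29 -0.5 0 0;-32 -0.5 0 0;-32 -0.5 0 0"
}}

```text
t: 12.25
tcp_pos: [0.5989, -0.0548, 0.0601]
tool_rot: [0.692, 0.722, -0.001, -0.0]
force: [-2.8, -0.5, -2.7]
finger_gap: 0.128
gripper_force: 59.8
```

Emit:
{"name": "step_arm", "arguments": {
  "targets": "-2 -0.5 0 0;-4 -0.5 0 0;-5 -0.5 0 0;-5 -0.5 0 0"
}}

```text
t: 12.65
tcp_pos: [0.5989, -0.0592, 0.0602]
tool_rot: [0.691, 0.722, -0.0, -0.0]
force: [-1.7, 2.0, -2.4]
finger_gap: 0.128
gripper_force: 59.8
```

Emit:
{"name": "step_arm", "arguments": {
  "targets": "-1 0 0 0;-2 0 0 0;-2 0 0 0"
}}

```text
t: 12.95
tcp_pos: [0.599, -0.0613, 0.0602]
tool_rot: [0.692, 0.722, -0.0, -0.0]
force: [-1.3, 2.0, -2.9]
finger_gap: 0.125
gripper_force: 59.8
```

Emit:
{"name": "step_arm", "arguments": {
  "targets": "-1 0 0 0;-2 0 0 0;-2 0 0 0"
}}

```text
t: 13.25
tcp_pos: [0.5992, -0.0632, 0.0603]
tool_rot: [0.692, 0.722, -0.0, -0.0]
force: [-2.3, 3.1, -2.3]
finger_gap: 0.126
gripper_force: 59.8
```

Emit:
{"name": "step_arm", "arguments": {
  "targets": "-1 0 0 0;-2 0 0 0;-2 0 0 0"
}}

```text
t: 13.55
tcp_pos: [0.599, -0.0633, 0.0602]
tool_rot: [0.692, 0.722, 0.001, -0.001]
force: [-1.4, 7.4, -1.8]
finger_gap: 0.127
gripper_force: 59.9
```

Emit:
{"name": "step_arm", "arguments": {
  "targets": "-1 0 0 0;-2 0 0 0;-2 0 0 0"
}}

```text
t: 13.85
tcp_pos: [0.599, -0.0634, 0.0602]
tool_rot: [0.692, 0.722, 0.002, -0.002]
force: [-1.4, 13.1, -1.3]
finger_gap: 0.13
gripper_force: 59.9
```

Emit:
{"name": "step_arm", "arguments": {
  "targets": "2 0 0.7 0;2 0 0.7 0;2 0 0.7 0"
}}

```text
t: 14.15
tcp_pos: [0.5991, -0.0633, 0.0598]
tool_rot: [0.692, 0.722, 0.001, -0.001]
force: [-1.7, 8.4, -1.1]
finger_gap: 0.123
gripper_force: 60.0
```

Emit:
{"name": "step_arm", "arguments": {
  "targets": "0 0 0 0;0 0 0 0;0 0 0 0;0 0 0 0;0 0 0 0;0 0 0 0;0 0 0 0;0 0 0 0",
  "gripper": 0
}}

```text
t: 14.95
tcp_pos: [0.5994, -0.0651, 0.0596]
tool_rot: [0.691, 0.722, -0.0, 0.0]
force: [-0.4, 0.0, 1.1]
finger_gap: 0.999
gripper_force: 0.0
```

Emit:
{"name": "step_arm", "arguments": {
  "targets": "0 0 -20 0;0 0 -60 0;0 0 -100 0;-40 0 -130 0;-80 0 -150 0;-120 0 -160 0;-150 0 -160 0;-160 0 -160 0;-160 0 -160 0;-160 0 -160 0"
}}

```text
t: 15.95
tcp_pos: [0.6057, -0.2235, 0.2189]
tool_rot: [0.691, 0.722, 0.0, -0.001]
force: [0.4, 0.9, -0.2]
finger_gap: 0.997
gripper_force: 0.0
```

```bash
python3 d.py pics/w4.png; python3 -c "
import cv2
i=cv2.imread('pics/w4.png')[0:220,200:440];cv2.imwrite('pics/w4c.png',cv2.resize(i,(654,600),interpolation=cv2.INTER_CUBIC))"
```

```text
15.95 [ 0.6057 -0.2235  0.2189] [ 0.691  0.722  0.    -0.001]
plunger_nose [324. 113.] 0.58 [ 0.6089 -0.1436  0.078 ]
under_yoke [316. 135.] 0.9 [ 0.6023 -0.1634  0.092 ]
under_yoke [123. 251.] 0.58 [ 0.4019 -0.2933  0.092 ]
pad_feel [320. 135.] 0.74 [ 0.6068 -0.1646  0.078 ]
clamp_screw [318. 141.] 0.58 [ 0.6041 -0.1667  0.128 ]
needle_arm [317.  15.] 0.72 [ 0.5984 -0.0619  0.078 ]
needle_arm [320. 136.] 0.19 [ 0.6061 -0.1655  0.078 ]
```

View pics/w4c.png

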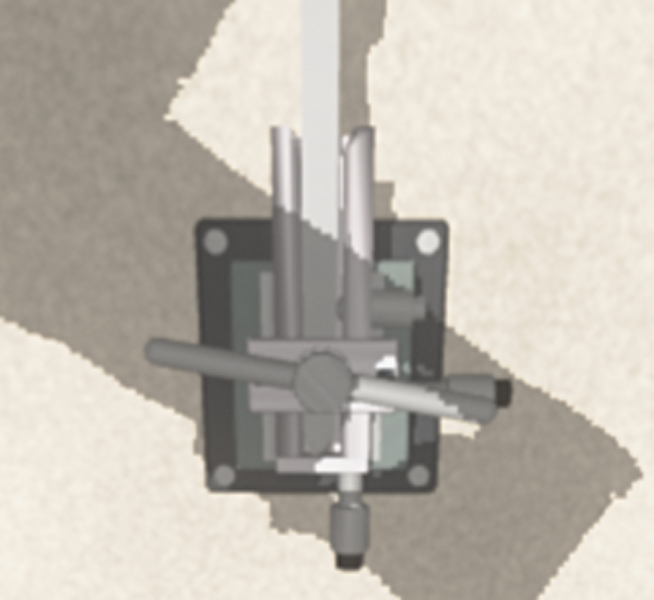

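The bar lies in the channel under the yoke, with its tail against the end-stop plate at crop (320,455). The T-bar runs from (150,350) to (495,412). I'll straddle the screw head with half-open fingers and turn the T-bar as a couple about its axis.

Emit:
{"name": "step_arm", "arguments": {
  "targets": "20 0 0 -7;40 0 10 -14;55 0 20 -21;58 0 30 -27.5;58 0 40 -29;58 0 40 -29;58 0 40 -29;58 0 40 -29",
  "gripper": 0.2
}}

```text
t: 17.15
tcp_pos: [0.6043, -0.1676, 0.1801]
tool_rot: [0.489, 0.872, 0.0, 0.001]
force: [0.3, -0.4, -0.2]
finger_gap: 0.802
gripper_force: 0.0
```

```bash
cat > s.py <<'E'
from h import *
s=manip.sense(); X=R.from_quat(s["tool_rot"]).as_matrix()[:,0]
print("t",s["t"],"tcp",np.round(s["tcp_pos"],4),"yawcw",np.degrees(np.arctan2(X[0],X[1])).round(2),"F",np.round(s["force"],2),"M",np.round(s["ft_torque"],3),"tau6",round(s["tau"][5],3),"q6",round(s["q"][5],3),"gap",s["finger_gap"])
E
python3 s.py; python3 m.py .6035 -.1655 .092 | tail -1
```

```text
t 17.15 tcp [ 0.6043 -0.1676  0.1801] yawcw -31.41 F [ 0.32 -0.37 -0.15] M [ 0.001 -0.031  0.043] tau6 0.006 q6 -0.997 gap 0.8018528380210194
[ 2.3  0.4 88.1]
```

Emit:
{"name": "step_arm", "arguments": {
  "targets": "2 0 25 0;2 0 45 0;2 0 60 0;2 0 75 0;2 0 88 0;2 0 88 0;2 0 88 0"
}}

```text
t: 17.85
tcp_pos: [0.603, -0.1653, 0.0915]
tool_rot: [0.489, 0.872, 0.0, -0.0]
force: [0.0, -0.7, 0.5]
finger_gap: 0.801
gripper_force: 0.0
```

```bash
python3 s.py
```

```text
t 17.85 tcp [ 0.603  -0.1653  0.0915] yawcw -31.49 F [ 0.   -0.67  0.45] M [-0.017 -0.001 -0.008] tau6 0.001 q6 -0.996 gap 0.8009884571668728
```

Emit:
{"name": "step_arm", "arguments": {
  "targets": "0 0 0 5;0 0 0 10;0 0 0 15;0 0 0 20;0 0 0 25;0 0 0 30;0 0 0 34;0 0 0 38;0 0 0 42"
}}

```text
t: 18.75
tcp_pos: [0.6037, -0.1647, 0.0925]
tool_rot: [0.77, 0.638, 0.001, 0.001]
force: [0.1, 2.1, -1.9]
finger_gap: 0.803
gripper_force: 1.7
```

```bash
python3 s.py
```

```text
t 18.75 tcp [ 0.6037 -0.1647  0.0925] yawcw 10.64 F [ 0.11  2.09 -1.85] M [ 0.261 -0.082  0.12 ] tau6 -0.334 q6 -0.26 gap 0.8030026569700345
```

Emit:
{"name": "step_arm", "arguments": {
  "targets": "0 0 0 2;0 0 0 4;0 0 0 6;0 0 0 8;0 0 0 10"
}}

```text
t: 19.25
tcp_pos: [0.6037, -0.1646, 0.0925]
tool_rot: [0.822, 0.57, 0.001, 0.0]
force: [1.5, 1.4, -1.6]
finger_gap: 0.798
gripper_force: 1.7
```

```bash
python3 s.py
```

```text
t 19.25 tcp [ 0.6037 -0.1646  0.0925] yawcw 20.56 F [ 1.55  1.43 -1.59] M [ 0.307 -0.152  0.088] tau6 -0.106 q6 -0.087 gap 0.7982619468779523
```

Emit:
{"name": "step_arm", "arguments": {
  "targets": "0 0 0 4;0 0 0 8;0 0 0 12;0 0 0 15;0 0 0 15"
}}

```text
t: 19.75
tcp_pos: [0.6037, -0.1648, 0.0924]
tool_rot: [0.889, 0.458, 0.001, 0.0]
force: [1.4, 1.7, -2.5]
finger_gap: 0.798
gripper_force: 1.2
```

```bash
python3 s.py
```

```text
t 19.75 tcp [ 0.6037 -0.1648  0.0924] yawcw 35.48 F [ 1.37  1.71 -2.47] M [ 0.286 -0.101  0.083] tau6 0.273 q6 0.173 gap 0.7983683226491276
```

Emit:
{"name": "step_arm", "arguments": {
  "targets": "0 0 0 4;0 0 0 8;0 0 0 12;0 0 0 15"
}}

```text
t: 20.15
tcp_pos: [0.604, -0.1648, 0.0923]
tool_rot: [0.941, 0.337, 0.001, 0.0]
force: [2.3, 2.6, -1.5]
finger_gap: 0.804
gripper_force: 1.6
```

```bash
python3 s.py
```

```text
t 20.15 tcp [ 0.604  -0.1648  0.0923] yawcw 50.56 F [ 2.34  2.58 -1.55] M [ 0.359 -0.331  0.135] tau6 -0.168 q6 0.436 gap 0.803578075793902
```

Emit:
{"name": "step_arm", "arguments": {
  "targets": "0 0 0 4;0 0 0 8;0 0 0 12;0 0 0 15"
}}

```text
t: 20.55
tcp_pos: [0.6042, -0.1652, 0.0924]
tool_rot: [0.977, 0.212, 0.002, 0.001]
force: [3.8, 2.1, -1.9]
finger_gap: 0.795
gripper_force: 1.6
```

```bash
python3 s.py
```

```text
t 20.55 tcp [ 0.6042 -0.1652  0.0924] yawcw 65.55 F [ 3.79  2.15 -1.89] M [ 0.354 -0.379  0.132] tau6 -0.169 q6 0.698 gap 0.7948792348827514
```

Emit:
{"name": "step_arm", "arguments": {
  "targets": "0 0 0 4;0 0 0 8;0 0 0 12;0 0 0 15"
}}

```text
t: 20.95
tcp_pos: [0.6042, -0.1655, 0.0924]
tool_rot: [0.997, 0.082, 0.002, 0.001]
force: [2.5, 1.0, -2.1]
finger_gap: 0.799
gripper_force: 1.6
```

```bash
python3 s.py
```

```text
t 20.95 tcp [ 0.6042 -0.1655  0.0924] yawcw 80.55 F [ 2.46  1.   -2.12] M [ 0.178 -0.365  0.143] tau6 -0.17 q6 0.96 gap 0.7985295320593229
```

Emit:
{"name": "step_arm", "arguments": {
  "targets": "0 0 0 4;0 0 0 8;0 0 0 12;0 0 0 15"
}}

```text
t: 21.35
tcp_pos: [0.604, -0.1656, 0.0924]
tool_rot: [0.999, -0.048, 0.001, 0.001]
force: [2.6, 1.6, -2.0]
finger_gap: 0.799
gripper_force: 1.7
```

```bash
python3 s.py
```

```text
t 21.35 tcp [ 0.604  -0.1656  0.0924] yawcw 95.55 F [ 2.6   1.65 -1.99] M [ 0.127 -0.28   0.123] tau6 -0.17 q6 1.222 gap 0.7988691823584003
```

Emit:
{"name": "step_arm", "arguments": {
  "targets": "0 0 0 4;0 0 0 8;0 0 0 12;0 0 0 15"
}}

```text
t: 21.75
tcp_pos: [0.6038, -0.1656, 0.0923]
tool_rot: [0.984, -0.178, 0.001, 0.0]
force: [1.9, 0.4, -3.1]
finger_gap: 0.797
gripper_force: 1.7
```

```bash
python3 s.py
```

```text
t 21.75 tcp [ 0.6038 -0.1656  0.0923] yawcw 110.55 F [ 1.91  0.44 -3.06] M [ 0.044 -0.227  0.123] tau6 -0.17 q6 1.483 gap 0.7973848562634626
```

Emit:
{"name": "step_arm", "arguments": {
  "targets": "0 0 0 4;0 0 0 8;0 0 0 12;0 0 0 15"
}}

```text
t: 22.15
tcp_pos: [0.6036, -0.1655, 0.0922]
tool_rot: [0.952, -0.305, 0.001, 0.0]
force: [1.1, 0.9, -2.2]
finger_gap: 0.808
gripper_force: 1.7
```

```bash
python3 s.py
```

```text
t 22.15 tcp [ 0.6036 -0.1655  0.0922] yawcw 125.54 F [ 1.14  0.94 -2.15] M [ 0.143 -0.241  0.127] tau6 -0.169 q6 1.745 gap 0.8080682962246548
```

Emit:
{"name": "step_arm", "arguments": {
  "targets": "0 0 0 4;0 0 0 8;0 0 0 12;0 0 0 15"
}}

```text
t: 22.55
tcp_pos: [0.6034, -0.1654, 0.0921]
tool_rot: [0.904, -0.427, 0.001, -0.0]
force: [1.1, 0.4, -2.4]
finger_gap: 0.803
gripper_force: 1.9
```

```bash
python3 s.py
```

```text
t 22.55 tcp [ 0.6034 -0.1654  0.0921] yawcw 140.54 F [ 1.14  0.39 -2.42] M [ 0.117 -0.127  0.095] tau6 -0.157 q6 2.007 gap 0.8033684502563571
```

Emit:
{"name": "step_arm", "arguments": {
  "targets": "0 0 0 4;0 0 0 8;0 0 0 12;0 0 0 15"
}}

```text
t: 22.95
tcp_pos: [0.6033, -0.1652, 0.092]
tool_rot: [0.841, -0.541, 0.001, -0.0]
force: [1.0, 0.9, -3.3]
finger_gap: 0.797
gripper_force: 2.5
```

```bash
python3 s.py
```

```text
t 22.95 tcp [ 0.6033 -0.1652  0.092 ] yawcw 155.53 F [ 1.01  0.88 -3.3 ] M [ 0.178 -0.145  0.181] tau6 -0.11 q6 2.269 gap 0.7971175804969888
```

Emit:
{"name": "step_arm", "arguments": {
  "targets": "0 0 0 4;0 0 0 8;0 0 0 12;0 0 0 15"
}}

```text
t: 23.35
tcp_pos: [0.6034, -0.1649, 0.0919]
tool_rot: [0.763, -0.646, 0.0, -0.0]
force: [2.7, 2.0, -3.3]
finger_gap: 0.797
gripper_force: 3.3
```

```bash
python3 s.py
```

```text
t 23.35 tcp [ 0.6034 -0.1649  0.0919] yawcw 170.52 F [ 2.68  1.96 -3.31] M [ 0.298 -0.205  0.211] tau6 -0.053 q6 2.53 gap 0.7972554746646735
```

Touch is evident from joint-6 torque and finger force, which rise from about 138.5° tool yaw. The target is therefore about 228.5°, and 32° of that is done. I'll regrip half a turn back and measure the T-bar on the way.

Emit:
{"name": "step_arm", "arguments": {
  "targets": "0 0 0 -6;0 0 0 -12;0 0 -20 -12;0 0 -50 -12;0 0 -80 -12;0 0 -100 -20;0 0 -110 -28;0 0 -110 -36;0 0 -110 -44;0 0 -110 -52;0 0 -110 -60;0 0 -110 -68"
}}

```text
t: 24.55
tcp_pos: [0.603, -0.1657, 0.2026]
tool_rot: [0.994, -0.105, 0.001, 0.001]
force: [-0.0, 0.5, 0.2]
finger_gap: 0.804
gripper_force: 0.0
```

Emit:
{"name": "step_arm", "arguments": {
  "targets": "0 0 0 -8;0 0 0 -16;0 0 0 -24;0 0 0 -32;0 0 0 -40;0 0 0 -48;0 0 0 -56;0 0 0 -64;0 0 0 -72;0 0 0 -80;0 0 0 -88;0 0 0 -96"
}}

```text
t: 25.75
tcp_pos: [0.603, -0.1657, 0.2026]
tool_rot: [0.744, 0.668, 0.0, 0.001]
force: [-0.1, -0.1, -0.2]
finger_gap: 0.8
gripper_force: 0.0
```

Emit:
{"name": "step_arm", "arguments": {
  "targets": "-15 0 -5 -8;-30 0 -10 -16;-45 0 -15 -24;-50 0 -20 -30;-50 0 -20 -30;-50 0 -20 -30"
}}

```text
t: 26.35
tcp_pos: [0.5971, -0.215, 0.2222]
tool_rot: [0.549, 0.836, 0.0, 0.0]
force: [0.8, -0.8, 0.2]
finger_gap: 0.8
gripper_force: 0.0
```

```bash
python3 s.py
cat > g.py <<'E'
from h import *
import sys
C=cam("wrist"); im=manip.snapshot("wrist"); cv2.imwrite(sys.argv[1],im[:,:,::-1])
c=proj(C,[.6035,-.1655,.122]); print("axis px",c)
for d in manip.masks_of("wrist","clamp_screw")[:2]:
    m=d["pixels"]; ys,xs=np.nonzero(m); print(round(d["p"],2),len(xs),d["position"])
    P=np.array([atz(C,(x,y),.122)[:2] for x,y in zip(xs,ys)]); k=P.mean(0); r=P-k; w,v=np.linalg.eigh(np.cov(r.T)); u=v[:,1]
    print(k.round(4),"T angle",np.degrees(np.arctan2(u[1],u[0])).round(2),"len",np.ptp(r@u).round(4))
x0,y0=int(max(min(c[0]-90,460),0)),int(max(min(c[1]-90,220),0)); print(x0,y0)
cv2.imwrite(sys.argv[1][:-4]+"c.png",cv2.resize(im[y0:y0+180,x0:x0+180,::-1],(600,600),interpolation=cv2.INTER_CUBIC))
E
python3 g.py pics/w5.png
```

```text
t 26.35 tcp [ 0.5971 -0.215   0.2222] yawcw -23.39 F [ 0.78 -0.84  0.16] M [ 0.053 -0.006 -0.025] tau6 -0.026 q6 -0.93 gap 0.7996406767930221
axis px [345.89525513 156.4783932 ]
0.84 1336 [345.3, 156.4]
[ 0.6046 -0.1656] T angle 166.29 len 0.1095
0.63 7348 [339.6, 136.2]
[ 0.5932 -0.1552] T angle 93.43 len 0.1326
255 66
```

View pics/w5c.png

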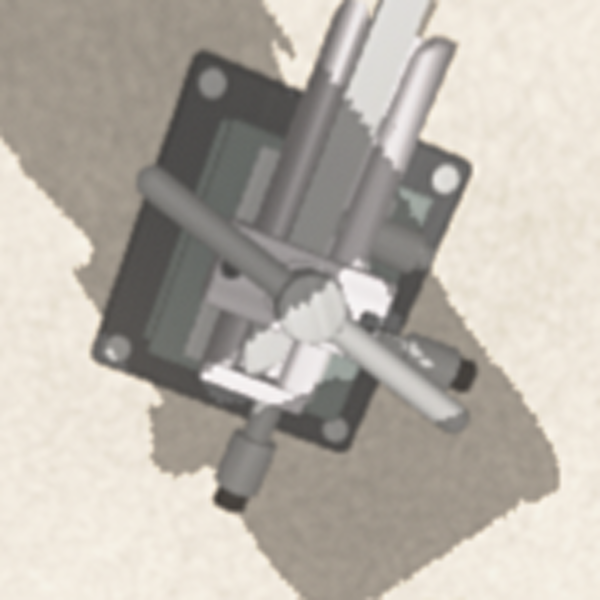

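The T-bar now runs from (150,182) to (455,415), at -13.7° world. That is 186° turned and agrees with the tool yaw, so the final T-bar yaw is 71.7° and the tool yaw 48.5°.

Emit:
{"name": "step_arm", "arguments": {
  "targets": "20 12 10 2;40 24 20 4;43 26 40 4;43 26 40 4;43 26 60 4;43 26 90 4;43 26 115 4;43 26 130 4;43 26 130 4;43 26 130 4"
}}

```text
t: 27.45
tcp_pos: [0.6044, -0.1655, 0.0923]
tool_rot: [0.577, 0.817, 0.0, 0.001]
force: [-0.4, 0.3, 0.4]
finger_gap: 0.803
gripper_force: 0.0
```

```bash
python3 s.py
```

```text
t 27.45 tcp [ 0.6044 -0.1655  0.0923] yawcw -19.49 F [-0.41  0.29  0.39] M [ 0.052 -0.008 -0.019] tau6 0.001 q6 -0.785 gap 0.8033211680628634
```

Emit:
{"name": "step_arm", "arguments": {
  "targets": "0 0 0 4;0 0 0 8;0 0 0 12;0 0 0 16;0 0 0 20"
}}

```text
t: 27.95
tcp_pos: [0.6051, -0.1654, 0.0936]
tool_rot: [0.711, 0.703, 0.001, 0.002]
force: [0.7, 0.8, -0.3]
finger_gap: 0.798
gripper_force: 3.7
```

```bash
python3 s.py
```

```text
t 27.95 tcp [ 0.6051 -0.1654  0.0936] yawcw 0.6 F [ 0.67  0.81 -0.34] M [ 0.096 -0.06   0.271] tau6 -0.182 q6 -0.434 gap 0.7979763716657075
```

Emit:
{"name": "step_arm", "arguments": {
  "targets": "0 0 0 4;0 0 0 8;0 0 0 12;0 0 0 15"
}}

```text
t: 28.35
tcp_pos: [0.605, -0.1655, 0.0935]
tool_rot: [0.796, 0.605, 0.001, 0.002]
force: [0.7, -0.0, -0.7]
finger_gap: 0.798
gripper_force: 4.5
```

```bash
python3 s.py
```

```text
t 28.35 tcp [ 0.605  -0.1655  0.0935] yawcw 15.55 F [ 0.66 -0.02 -0.68] M [ 0.035 -0.025  0.321] tau6 0.041 q6 -0.173 gap 0.7977470460906598
```

Emit:
{"name": "step_arm", "arguments": {
  "targets": "0 0 0 4;0 0 0 8;0 0 0 12;0 0 0 15"
}}

```text
t: 28.75
tcp_pos: [0.6049, -0.1657, 0.0935]
tool_rot: [0.868, 0.496, 0.001, 0.002]
force: [1.3, -0.8, -2.1]
finger_gap: 0.804
gripper_force: 5.2
```

```bash
python3 s.py
```

```text
t 28.75 tcp [ 0.6049 -0.1657  0.0935] yawcw 30.53 F [ 1.26 -0.83 -2.14] M [ 0.034 -0.044  0.393] tau6 0.091 q6 0.088 gap 0.8042889991425594
```

Pad force (about 0.049 N/deg) extrapolates to the same touch at 139°, and 0.39 N m at 0.20 turn fits. I'll turn the last 18° and back off.

Emit:
{"name": "step_arm", "arguments": {
  "targets": "0 0 0 4;0 0 0 8;0 0 0 12;0 0 0 15;0 0 0 18;0 0 0 18"
}}

```text
t: 29.35
tcp_pos: [0.6047, -0.1657, 0.0933]
tool_rot: [0.935, 0.355, 0.001, 0.001]
force: [-0.3, -0.1, 0.1]
finger_gap: 0.8
gripper_force: 3.1
```

```bash
python3 s.py
```

```text
t 29.35 tcp [ 0.6047 -0.1657  0.0933] yawcw 48.43 F [-0.27 -0.09  0.14] M [-0.077  0.098  0.249] tau6 0.397 q6 0.401 gap 0.8001370908994774
```

Emit:
{"name": "step_arm", "arguments": {
  "targets": "0 0 0 -6;0 0 0 -14;0 0 0 -14;0 0 -30 -14;0 0 -60 -14;0 0 -90 -14;-25 0 -120 -14;-50 0 -130 -14;-50 0 -130 -14;-50 0 -130 -14;-50 0 -130 -14"
}}

```text
t: 30.45
tcp_pos: [0.5665, -0.1977, 0.2212]
tool_rot: [0.885, 0.465, 0.0, -0.0]
force: [-0.3, 0.9, -0.1]
finger_gap: 0.799
gripper_force: 0.0
```

```bash
python3 s.py; sed -i 's/\.122/.119/g' g.py; python3 g.py pics/w6.png
python3 - <<'E'
from h import *
for n,z in (("scene",.078),("side",.078)):
    C=cam(n); manip.snapshot(n)
    print(n,[(np.round(d["position"],1).tolist(),round(d["p"],2),atz(C,d["position"],z).round(4).tolist()) for d in manip.mark_of(n,"needle_arm")[:2]])
E
```

```text
t 30.45 tcp [ 0.5665 -0.1977  0.2212] yawcw 34.55 F [-0.33  0.9  -0.08] M [-0.004 -0.025  0.025] tau6 0.009 q6 0.081 gap 0.7986091040503692
axis px [330.32119856 150.774839  ]
0.66 1382 [331.0, 149.8]
[ 0.6036 -0.1649] T angle 109.07 len 0.1089
240 60
scene [([473.3, 284.0], 0.92, [0.3412, 0.3964, 0.078]), ([289.3, 205.4], 0.62, [0.5909, -0.0636, 0.078])]
side [([233.0, 167.2], 0.64, [0.302, 0.232, 0.078]), ([351.1, 209.6], 0.58, [0.5998, -0.0634, 0.078])]
```

View pics/w6.png

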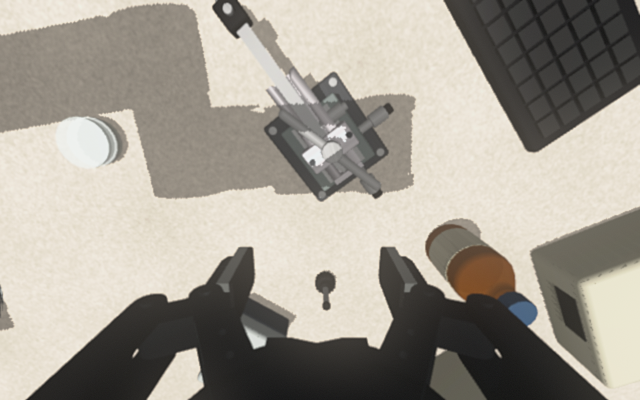

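The arm is home in the channel, with its head at (230,10) and its bar under the yoke. The T-bar is at -70.9°, a quarter turn past the touch, and the bystanders in view (dishes, spare screw, bottle) look undisturbed. Handing in.

```bash
python3 -c "
from station import manip
print(manip.sign_off())"
```

```text
the job is handed in; nothing more can be done
None
```

The needle-holder arm is home against the end stop, the clamp screw is turned about a quarter turn (89°) past the touch I felt and released, and the job was handed in at about 31 s; no verdict came back.

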